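# Roll a roller flat-up on its rails and close the hold-down

### The arm

A 6-joint arm with a two-finger parallel gripper is mounted at the origin on a cart in front of the work surface, level with it; the furniture and walls round the work are solid. World frame = base frame: x ahead of the robot, y to its left, z up, the work surface at z = 0. Lengths are in m, angles in rad, forces in N, time in s.
With the tool pointing down it reaches from about 0.375 to 0.975 m from the base axis. Payload 3.8 kg.
Tool frame: the origin (TCP) lies between the finger pads; the fingertips stand 8 mm ahead of it and the grasp point (between the pads) lies 11 mm behind it; z points along the fingers, y is the line along which they close (so a half turn about z gives the same grasp; the last joint's range is limited). The gripper opens to 88 mm and grips with 3 to 60 N. Pads are 18 mm wide; open, the fingers measure 123 mm over their backs; the gripper's body (75 mm by 187 mm) begins 45 mm behind the grasp point.
Start: joints at [1.233, 0.264, 1.604, -0, 1.274, -0.037], TCP at [0.2, 0.645, 0.247] pointing down, gripper open.
Joint ranges: [-2.63, 2.63], [-0.94, 2.18], [0.31, 2.57], [-1.31, 4.45], [0, 2.66], [-2.55, 2.55]. Speed limits (rad/s): [2.57, 2.57, 3.14, 3.14, 3.14, 3.14].

### API

Orientations are given as a unit quaternion [w, x, y, z].
In Python, from workcell import robot gives the robot as it stands. The module is installed in compiled form; this text tells all that it offers.
- The arm moves only by the tool carry_out, never from a script. Its argument "plan" is a list of rows, each a list of 7 numbers: the finger opening in m, from 0 to 0.0881, then the shift along the tool's x, y, z in m, then the turn, a rotation vector about the tool's x, y, z in degrees. A call has 1 to 5 rows; each row shifts and turns the commanded pose from where the row before left it, along the tool's axes as they then stand; what a row does not reach is not made up. A row lasts 1/8 s, in which the tool goes at most 62.5 mm and 10.7 degrees, less where a joint would pass 70% of its speed; a pose out of reach is approached as far as the arm can. A call is refused whole if a number of a shift passes 0.0625 or a number of a turn 10.7, either way. A call with a gripper value outside its range is refused whole. The fingers move at their own pace and stop on an object; "force" is the grip in N (left out, the last holds). Time passes only in rows, so rows that do not move let the fingers close. It gives the time, the measured TCP pose, the force, the opening and the grip force at its end, in the units of the state.
- robot.state(): the state, without advancing time (a new reading comes with each control period).
- robot.grab_frame(name): name is "scene" or "side" or "wrist"; returns a dict with "img" (384x512x3 uint8, blue, green, red), "depth" (384x512 float32, m along the optical axis (not along the pixel's ray), 0 where there is no reading), "fx", "fy", "cx", "cy" (pixels), "origin" and "orientation" of the camera in the world; the wrist camera has in their place "mount" (4x4, takes a point from camera to tool coordinates, whose origin is the TCP and whose axes are the flange's). Camera axes: x right, y down, z forward; pixel columns grow to the right and rows downward; lengths in m; the calibration is good to about 2 mm. A picture is of the moment at which its call begins: read the wrist's pose just before it.
- robot.finish_job(): hands the job in; it is judged then, once.
Trained networks look in the newest picture that a camera, given by its name, has taken for a name from the list of things; names that differ only in an ending like _2 or _b are one class to them, and where a whole thing is asked for, a point or a joint stands for the part that bears it (a point fixed in the world has none). Each returns a list of dicts, best first, with "score" (0 to 1); they miss things now and then, are a little off and sometimes report something else, mostly with a low value. They report only what shows in the picture. A call takes as long as a camera call.
- robot.spot_in(camera, target): "box" ([centre column, centre row, width, height] in pixels, round what is visible of it).
- robot.regions_of(camera, target): "region" (384x512 bool, what is visible of it) and "box" ([centre column, centre row, width, height] in pixels, round what is visible of it).
The state is a dict: "t": time; "qpos": joint angles; "qvel": joint speeds; "effort": joint torques, N m; "eef_pos": TCP position; "orientation": TCP orientation; "force": force on the tool from outside, world axes, zero at the start; "ft_torque": the same for the moment, N m; "gripper_width": opening from 0.0 (shut) to 1.0 (fully open); "gripper_force": force on a finger pad.
Only numpy, scipy, OpenCV 4.12 (cv2) and the standard library are available. Lean on these libraries where they do the work, as an engineer would, in place of code of your own. Each camera call takes 0.05 s, during which the arm holds its last target. There are 200 camera calls.

### The job

Get the steel roller ready for marking: roll it along the two rails, without lifting it off them, until the flat milled on its drum faces straight up. Then swing the hold-down flap over so that it lies down on that flat, and leave it all at rest.

Things in the scene. Friction and masses are not known exactly. Their poses are not given: they have to be found in the camera images.
- jig: fixed marking jig. Origin: centre of its base's underside, on the table; z up. x: the rolling direction along the rails, away from the robot give or take 15 degrees; y: along the roller's axis, to the robot's left. Base 190 (x) x 150 (y) x 12 mm. Two level rails, 14 mm wide, at y = -36 and +36 mm, tops at z = 55; cross bars at x = -85 and +85 stop the roller's axis at x = -68 and +68 mm
- jig_head (a point): centre of the grey marking head's underside, 219 mm above the table (jig x = 20, y = 40). The head, 150 (x) x 110 (y) x 66 mm, and a lens snout 15 mm lower overhang the rails on a column (40 x 50 mm, jig x = 130, y = 0). It bars an upright tool from the roller's +y end; a tool tilted 35 to 40 degrees, its wrist out towards +y, has room
- roller: loose turned steel roller across the rails, 200 mm long, 0.5 kg. Origin: middle of its axis, 67 mm above the table; its z runs along the axis to the jig's +y, its x points out of the flat. Drum in the middle: 40 mm diameter, 50 long, between the rails, with one milled flat (26 mm wide); across from the flat a dark key 8 mm wide stands 3.5 mm proud. The flat starts facing down, within 67 degrees
- roller_flat (a point): centre of the milled flat, 15 mm from the axis. The roller rests on the rails by treads of 24 mm diameter on both sides of the drum, so it turns 1 rad for each 12 mm it rolls along (either way will do), and it stays where it is left
- roller_stub (a point): point on the roller's axis 80 mm from its middle, on the thin end stub at the jig's +y end. The stubs, 12 mm diameter, reach from 50 to 100 mm from the middle, past the rails and free all round (nothing within 40 mm below). Pushed sideways there, by a gripper loosely astride it, the roller rolls without slipping
- flap (a joint): angle of the steel hold-down flap, rad: 1.65 to 1.85 at the start, standing open and leaning a little to the jig's -y side, where its weight holds it; about 0 when it lies level on the upward flat, wherever along the rails that is. Pushed towards the jig's +y past upright (1.57) it falls slowly by itself, damped
- flap_hinge (a point): middle of the flap's hinge axis, which runs along the jig's x, 86 mm above the table at jig y = -80; hinge posts at jig x = -85 and +85, 90 mm high
- flap_bar (a point): middle of the flap's cross bar, 67 mm from the hinge axis. The bar, 146 (jig x) x 22 x 6 mm, is the free end of the flap, 78 mm from the hinge at its far edge; two arms at jig x = -62 and +62 join it to the hinge

How it is judged:
On the way:
1. with the flap still standing open, the roller has been turned until its flat faces up (within 11 degrees) (angle between roller's own x axis and vertical below 0.2 rad and value of joint flap above 1.2 rad and angular speed of roller below 0.3 rad/s), for 0.2 s.
At the end, for the whole second after the job is handed in: The roller lies at rest on both rails with its flat facing up within 11 degrees, and the flap lies on it, down to within 0.05 rad of level (angle between roller's own x axis and vertical below 0.2 rad and value of joint flap between -0.04 and 0.05 rad and z of roller in the frame of jig between 0.063 and 0.071 m and angular speed of roller below 0.1 rad/s and linear speed of roller below 0.01 m/s); the robot touches nothing.
It fails at once if the roller is lifted off the rails (its middle more than 8 mm above where it rolls) (z of roller in the frame of jig above 0.075 m).
It also fails if it takes over 61 s, if anything falls off the work surface, if the arm or the gripper's body presses on something with over 40 N, if the wrist force passes 120 N, or if a joint passes its speed limit or range.

## Working session

There is one attempt and no reset: what is moved stays moved. The work goes in short steps, Python scripts to look and compute and a tool call to move; the robot and the scene stay as the last step left them, time stands still between calls to the robot, and variables do not carry over. Pictures are saved under pics/ and viewed, at most 10 in all, crops included, and the job is handed in when it is done.

Besides the shell and the picture viewer there is one more tool, called after "Call:" as a command line: name --pt "numbers of a row" for each row, then --argument value for the rest. carry_out: Moves the arm, as the interface text tells. Its arguments: {"type":"object","properties":{"plan":{"type":"array"},"force":{"type":"number"}},"required":["plan"]}

```bash
mkdir -p pics; cat > h.py <<'E'
import numpy as np, cv2
from scipy.spatial.transform import Rotation as R
from workcell import robot
def Rq(q): return R.from_quat([q[1],q[2],q[3],q[0]]).as_matrix()
def cam(name):
    s=robot.state(); f=robot.grab_frame(name)
    if name=="wrist":
        M=np.array(f["mount"]); T=np.eye(4); T[:3,:3]=Rq(s["orientation"]); T[:3,3]=s["eef_pos"]; C=T@M
    else:
        C=np.eye(4)
        o=np.array(f["orientation"]); C[:3,:3]=Rq(o) if o.size==4 else o
        C[:3,3]=f["origin"]
    f["C"]=C; return f
def cloud(f):
    d=f["depth"]; v,u=np.mgrid[:d.shape[0],:d.shape[1]]
    P=np.stack([(u-f["cx"])/f["fx"]*d,(v-f["cy"])/f["fy"]*d,d],-1)
    return P@f["C"][:3,:3].T+f["C"][:3,3]
def proj(f,p):
    q=(np.atleast_2d(p)-f["C"][:3,3])@f["C"][:3,:3]
    return np.stack([q[:,0]/q[:,2]*f["fx"]+f["cx"],q[:,1]/q[:,2]*f["fy"]+f["cy"]],-1)
E
python3 - <<'E'
from h import *
print(robot.state())
for c in ["scene","side"]:
    f=cam(c); cv2.imwrite(f"pics/{c}0.png",cv2.resize(f["img"],(800,600))); print(c,f["fx"],f["cx"],f["C"].round(3).tolist())
    P=cloud(f)
    for t in ["jig","roller","roller_flat","roller_stub","flap","flap_bar","jig_head"]:
        try:
            for r in robot.regions_of(c,t)[:2]:
                m=r["region"]&(f["depth"]>0); p=P[m]
                print(c,t,round(r["score"],2),np.round(r["box"]),m.sum(),p.mean(0).round(3),p.min(0).round(3),p.max(0).round(3))
        except Exception as e: print(t,e)
    np.savez(f"pics/{c}0.npz",P=P,img=f["img"])
E
```

```text
{'t': 0.0, 'qpos': array([ 1.23313034e+00,  2.64729249e-01,  1.60536708e+00, -1.57231042e-05,
        1.27372655e+00, -3.68885643e-02]), 'qvel': array([ 0.00016426,  0.00084174, -0.00032142,  0.00063162, -0.00011247,
       -0.00020058]), 'effort': array([ 1.22424528e-03, -5.02110171e+01, -3.56878996e+01,  7.28775188e-02,
        2.95190443e-02, -1.77469869e-04]), 'eef_pos': array([0.1997439 , 0.64403445, 0.24540785]), 'orientation': array([-2.00233330e-04,  1.49820089e-01,  9.88712647e-01, -1.09701332e-03]), 'force': array([-0.4770641 ,  0.27476774,  0.49708041]), 'ft_torque': array([ 0.01441108,  0.04219972, -0.01037579]), 'gripper_force': 0.0, 'gripper_width': 1.0001401364653366}
scene 379.52412907188943 250.997921719927 [[0.905, -0.305, 0.297, 0.235], [-0.426, -0.636, 0.643, -0.559], [-0.008, -0.708, -0.706, 0.75], [0.0, 0.0, 0.0, 1.0]]
scene roller 0.85 [256. 215.  23.  12.] 267 [ 0.493 -0.016  0.082] [ 0.46  -0.104  0.03 ] [0.514 0.016 0.163]
scene roller_flat 0.55 [257. 215.  17.  21.] 269 [ 0.493 -0.016  0.083] [ 0.46  -0.104  0.064] [0.515 0.011 0.163]
scene roller_stub 0.65
[... 770 characters left out ...]
  0.002] [0.541 0.015 0.089]
side roller_flat 0.71 [256. 228.  24.  26.] 425 [ 0.5   -0.009  0.078] [ 0.478 -0.199 -0.001] [0.543 0.018 0.089]
side roller_stub 0.91 [256. 228.  24.  26.] 387 [ 0.498 -0.009  0.08 ] [ 0.478 -0.207 -0.001] [0.522 0.014 0.089]
side flap 0.57 [258. 187.  71.  45.] 1108 [ 0.504 -0.095  0.118] [ 0.432 -0.303 -0.001] [ 0.6   -0.08   0.164]
side flap_bar 0.79 [261. 187.  73.  39.] 1120 [ 0.502 -0.094  0.119] [ 0.432 -0.303 -0.   ] [0.612 0.075 0.226]
side flap_bar 0.64 [255. 228.  21.  31.] 415 [ 0.498 -0.004  0.08 ] [ 0.478 -0.058  0.054] [0.523 0.036 0.089]
side jig_head 0.85 [236. 199. 143. 162.] 15456 [0.533 0.023 0.146] [ 0.397 -0.712 -0.014] [0.893 0.119 0.286]
```

```bash
python3 - <<'E'
import cv2
a=cv2.imread("pics/scene0.png");b=cv2.imread("pics/side0.png")
import numpy as np
c=np.hstack([cv2.resize(a[150:480,300:560],(400,508)),cv2.resize(b[150:480,240:500],(400,508))]);cv2.imwrite("pics/c0.png",c)
E
```

```text
(no output)
```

View pics/c0.png

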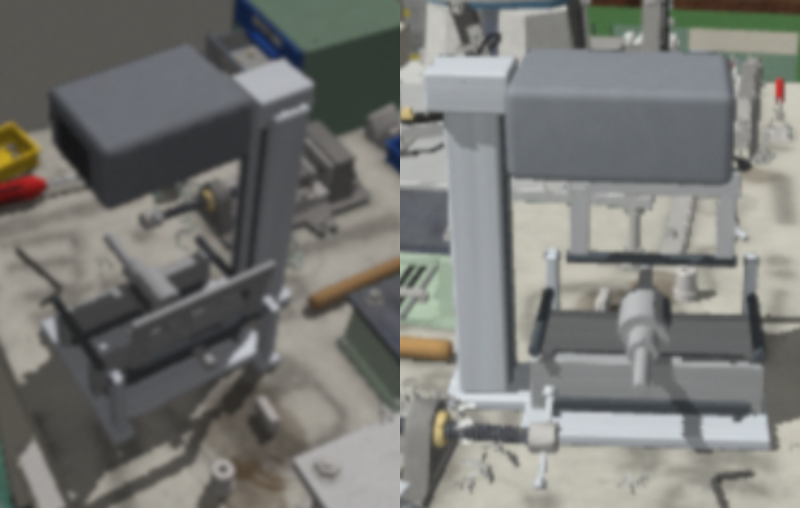

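View pics/side0.png

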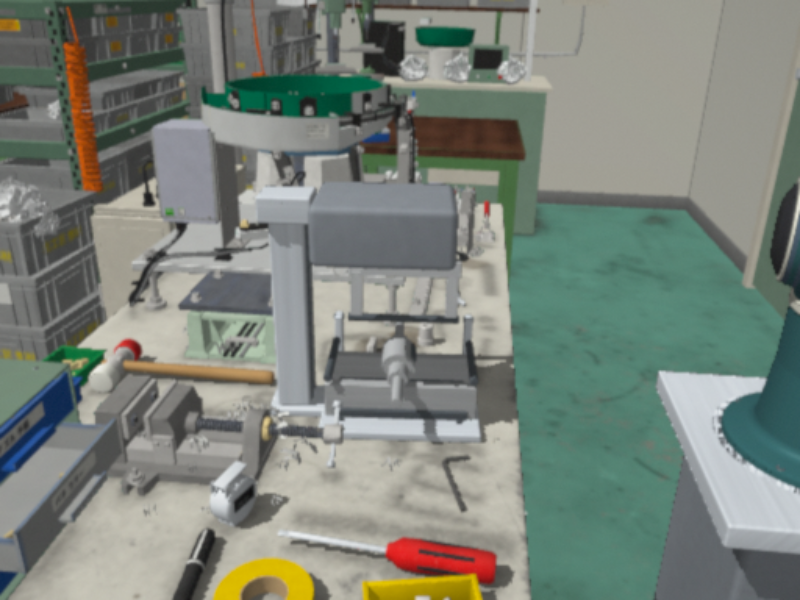

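The pictures show the jig near (0.5, 0): the head above the rails, the flap open at the far (-y) side, and the roller stub towards the side camera at about (397, 370). A vice spindle sits near the jig's +y far corner, at (330, 430). Next I fit the jig pose from the depth.

```bash
python3 - <<'E'
import numpy as np,cv2
A=np.load("pics/scene0.npz");B=np.load("pics/side0.npz")
def roi(P,lo,hi): 
    p=P.reshape(-1,3); return p[((p>lo)&(p<hi)).all(1)]
for n,Q in (("scene",A["P"]),("side",B["P"])):
    for nm,lo,hi in (("headtop",(.3,-.2,.275),(.75,.25,.30)),("headside",(.3,-.2,.23),(.75,.25,.27)),("rail",(.3,-.09,.050),(.62,.2,.058)),("base",(.3,-.2,.006),(.75,.2,.018)),("bar",(.35,-.2,.14),(.62,-.06,.18))):
        p=roi(Q,lo,hi)
        if len(p)<20: print(n,nm,len(p)); continue
        r=cv2.minAreaRect(p[:,:2].astype(np.float32)*1000); print(n,nm,len(p),np.round(r[0],1),np.round(r[1],1),round(r[2],1),"zmed",np.median(p[:,2]).round(4))
    p=roi(Q,(.3,-.2,.275),(.75,.25,.30)); 
    # height map profile near head top
    r=roi(Q,(.44,-.07,.066),(.56,.12,.10)); print(n,"rollerpts",len(r)); 
    if len(r)>20:
        for y in np.arange(-.07,.12,.01):
            s=r[(r[:,1]>=y)&(r[:,1]<y+.01)]
            if len(s)>3: print(round(y,3),len(s),np.median(s,0).round(4),s.max(0).round(4))
E
```

```text
scene headtop 2774 [543.8  29.9] [214.9 110.5] 4.7 zmed 0.2841
scene headside 1598 [527.9 -14.3] [ 91.9 236.2] 69.0 zmed 0.2518
scene rail 578 [505.5  24.7] [214.5 203.9] 86.9 zmed 0.0543
scene base 1986 [572.3  -5.6] [354.8 390. ] 0.4 zmed 0.0116
scene bar 451 [ 502.4 -102.4] [144.7   9.1] 3.9 zmed 0.1572
scene rollerpts 467
-0.07 40 [ 0.5021 -0.0626  0.0725] [ 0.5139 -0.0603  0.0802]
-0.06 17 [ 0.4974 -0.0582  0.0739] [ 0.514  -0.0519  0.0796]
-0.04 61 [ 0.4969 -0.0342  0.0825] [ 0.5186 -0.0302  0.0877]
-0.03 54 [ 0.4933 -0.0253  0.0835] [ 0.5153 -0.0205  0.0891]
-0.02 56 [ 0.491  -0.0151  0.0837] [ 0.5158 -0.0103  0.0879]
-0.01 57 [ 0.4916 -0.005   0.0833] [ 5.143e-01 -1.000e-04  8.720e-02]
0.0 45 [0.4909 0.0048 0.0841] [0.5121 0.0097 0.0883]
0.01 15 [0.4945 0.0111 0.0819] [0.5143 0.0198 0.0869]
0.02 31 [0.4912 0.0244 0.0763] [0.5059 0.0298 0.0825]
0.03 20 [0.491  0.0331 0.0766] [0.5045 0.0376 0.079 ]
0.04 10 [0.4924 0.046  0.0716] [0.497  0.0493 0.0732]
0.05 15 [0.4908 0.0539 0.0709] [0.4981 0.0596 0.075 ]
0.06 14 [0.4898 0.0646 0.0713] [0.4964 0.0694 0.0738]
0.07 13 [0.4895 0.07
[... 680 characters left out ...]
43] [ 0.5214 -0.0202  0.0886]
-0.02 53 [ 0.4989 -0.0147  0.0835] [ 0.5207 -0.0106  0.0881]
-0.01 55 [ 0.4978 -0.0049  0.084 ] [ 5.195e-01 -4.000e-04  8.820e-02]
0.0 93 [0.4894 0.0071 0.0806] [0.5181 0.0099 0.0876]
0.01 112 [0.5035 0.0122 0.0782] [0.5186 0.0192 0.0877]
0.02 35 [0.498  0.0261 0.0774] [0.5092 0.0298 0.08  ]
0.03 76 [0.4969 0.0357 0.0736] [0.5083 0.04   0.0796]
0.04 16 [0.495  0.0462 0.0726] [0.5011 0.0497 0.0744]
0.05 22 [0.4949 0.0557 0.0725] [0.5004 0.0594 0.0745]
0.06 22 [0.4935 0.0653 0.0721] [0.4993 0.0693 0.0733]
0.07 18 [0.4933 0.075  0.0725] [0.498  0.0799 0.0738]
0.08 33 [0.4914 0.0849 0.0705] [0.4968 0.0883 0.0742]
0.09 20 [0.5548 0.0975 0.0683] [0.5599 0.0996 0.0712]
```

```bash
cat >> h.py <<'E'
O=np.array([.495,-.0115,0]); YAW=np.radians(4.0)
J=R.from_euler('z',YAW).as_matrix()
def tojig(p): return (np.asarray(p)-O)@J
def toworld(p): return J@np.asarray(p)+O
def tool(tilt):  # tool y=+jig x, tilted back to +y by tilt deg
    s,c=np.sin(np.radians(tilt)),np.cos(np.radians(tilt))
    return J@np.array([[0,1,0],[c,0,-s],[-s,0,-c]])
def rows(P,M,n=None,s=None):
    """rows from the present pose to world pos P, rot M"""
    s=s or robot.state(); R0=Rq(s["orientation"]); p0=np.array(s["eef_pos"])
    rv=R.from_matrix(R0.T@M).as_rotvec(); d=P-p0
    n=n or int(np.ceil(max(np.linalg.norm(d)/.06,np.degrees(np.linalg.norm(rv))/10.5)))
    print("n",n)
    for k in range(n):
        Rk=R0@R.from_rotvec(rv*k/n).as_matrix()
        print([*(Rk.T@(d/n)).round(4).tolist(),*np.degrees(rv/n).round(2).tolist()])
E
python3 - <<'E'
from h import *
f=cam("wrist"); print(np.array(f["mount"]).round(3).tolist(),f["fx"])
B=np.concatenate([np.load("pics/side0.npz")["P"].reshape(-1,3),np.load("pics/scene0.npz")["P"].reshape(-1,3)])
q=tojig(B)
for y0 in np.arange(.06,.30,.03):
    print(round(y0,2),[ (lambda s: round(float(np.percentile(s,98))*1000) if len(s)>5 else None)(q[(q[:,0]>=x)&(q[:,0]<x+.03)&(q[:,1]>=y0)&(q[:,1]<y0+.03)&(q[:,2]<.3),2]) for x in np.arange(-.15,.18,.03)])
P=toworld([.003,.08+.15*np.sin(np.radians(37.5)),.067+.15*np.cos(np.radians(37.5))]);print(P)
rows(P,tool(37.5))
E
```

```text
[[-0.001, -0.966, -0.26, 0.066], [1.0, -0.001, -0.001, -0.0], [0.0, -0.26, 0.966, -0.137], [0.0, 0.0, 0.0, 1.0]] 296.7788191303909
0.06 [2, 12, 13, 286, 286, 286, 286, 286, 284, 17, 41]
0.09 [2, 2, 6, 281, 282, 282, 283, 282, 276, 63, 63]
0.12 [2, 2, 2, 6, 2, 9, 42, 52, 50, 60, 61]
0.15 [2, 2, 5, 4, 2, 2, 2, 2, 2, 12, 29]
0.18 [1, 2, 4, 2, 2, 2, 2, 2, 5, 53, 55]
0.21 [2, 2, 2, 2, 2, 2, 2, 1, 2, 45, 52]
0.24 [1, 2, 27, 29, 30, 21, 18, 18, 17, 1, 18]
0.27 [1, 26, 29, 29, 29, 16, 2, 20, 20, 19, 18]
[0.48604242 0.15960617 0.186003  ]
n 10
[-0.0417, -0.0379, 0.0061, 2.25, -3.28, 6.62]
[-0.0453, -0.0325, 0.0099, 2.25, -3.28, 6.62]
[-0.048, -0.0266, 0.0138, 2.25, -3.28, 6.62]
[-0.0499, -0.0204, 0.0175, 2.25, -3.28, 6.62]
[-0.0507, -0.0138, 0.0211, 2.25, -3.28, 6.62]
[-0.0506, -0.007, 0.0244, 2.25, -3.28, 6.62]
[-0.0496, -0.0002, 0.0274, 2.25, -3.28, 6.62]
[-0.0476, 0.0065, 0.0301, 2.25, -3.28, 6.62]
[-0.0446, 0.0131, 0.0323, 2.25, -3.28, 6.62]
[-0.0408, 0.0193, 0.0342, 2.25, -3.28, 6.62]
```

Call:
carry_out --pt "0.06 -0.042 -0.038 0.006 2.25 -3.28 6.62" --pt "0.06 -0.045 -0.0325 0.01 2.25 -3.28 6.62" --pt "0.06 -0.048 -0.0265 0.014 2.25 -3.28 6.62" --pt "0.06 -0.05 -0.02 0.0175 2.25 -3.28 6.62" --pt "0.06 -0.051 -0.014 0.021 2.25 -3.28 6.62"

```text
t: 1.48
eef_pos: [0.3441, 0.4007, 0.2165]
orientation: [0.125, 0.423, 0.89, -0.116]
force: [-0.1, 0.4, -0.8]
gripper_width: 0.681
gripper_force: 0.0
```

Call:
carry_out --pt "0.06 -0.0505 -0.007 0.0245 2.25 -3.28 6.62" --pt "0.06 -0.0495 0 0.0275 2.25 -3.28 6.62" --pt "0.06 -0.0475 0.0065 0.03 2.25 -3.28 6.62" --pt "0.06 -0.0445 0.013 0.0325 2.25 -3.28 6.62" --pt "0.06 -0.041 0.0195 0.034 2.25 -3.28 6.62"

```text
t: 2.1
eef_pos: [0.4873, 0.1584, 0.1858]
orientation: [0.235, 0.647, 0.691, -0.219]
force: [0.5, 0.2, 0.0]
gripper_width: 0.687
gripper_force: 0.0
```

```bash
python3 - <<'E'
from h import *
s=robot.state(); print(s["t"],s["eef_pos"],tojig(s["eef_pos"]),s["qpos"].round(2)); rows(toworld([.003,.08+.15*np.sin(np.radians(37.5)),.067+.15*np.cos(np.radians(37.5))]),tool(37.5))
f=cam("wrist"); P=cloud(f); np.savez("pics/w1.npz",P=P,img=f["img"])
cv2.imwrite("pics/w1.png",cv2.resize(f["img"],(800,600)))
for t in ["roller","roller_flat","roller_stub"]:
    for r in robot.regions_of("wrist",t)[:2]:
        m=r["region"]&(f["depth"]>0); q=tojig(P[m]); print(t,round(r["score"],2),np.round(r["box"]),np.median(q,0).round(4))
q=tojig(P.reshape(-1,3))
# stub
m=(abs(q[:,1]-.075)<.022)&(q[:,2]>.058)&(q[:,2]<.08)&(abs(q[:,0])<.04); 
a=q[m]; print("stub",len(a)); 
for y in np.arange(.055,.1,.01):
    b=a[(a[:,1]>=y)&(a[:,1]<y+.01)]
    if len(b)>3: print(round(y,3),len(b),b.min(0).round(4),b.max(0).round(4),b.mean(0).round(4))
E
```

```text
2.1 [0.48731704 0.15844444 0.18575304] [0.00419048 0.1700664  0.18575304] [ 0.61  0.23  1.9  -0.56  1.42  0.75]
n 1
[0.0008, -0.0012, -0.001, -0.07, 0.06, -0.23]
roller 0.77 [258. 228.  36.  46.] [0.005  0.0105 0.0806]
roller_flat 0.8 [256. 230.  36.  36.] [0.0061 0.0097 0.0811]
roller_stub 0.71 [255. 228.  36.  39.] [0.0049 0.0101 0.0814]
stub 396
0.055 67 [-0.0001  0.055   0.0679] [0.0103 0.065  0.0724] [0.0053 0.06   0.0705]
0.065 73 [-0.001   0.065   0.0663] [0.0102 0.0749 0.0724] [0.0048 0.0702 0.0702]
0.075 74 [-0.0008  0.0753  0.0666] [0.0101 0.0849 0.0723] [0.0047 0.0802 0.0703]
0.085 87 [-0.0016  0.0853  0.0647] [0.01   0.0949 0.0722] [0.0043 0.09   0.07  ]
0.095 85 [-0.0014  0.0951  0.0606] [0.0099 0.097  0.0718] [0.0042 0.0963 0.0666]
```

View pics/w1.png

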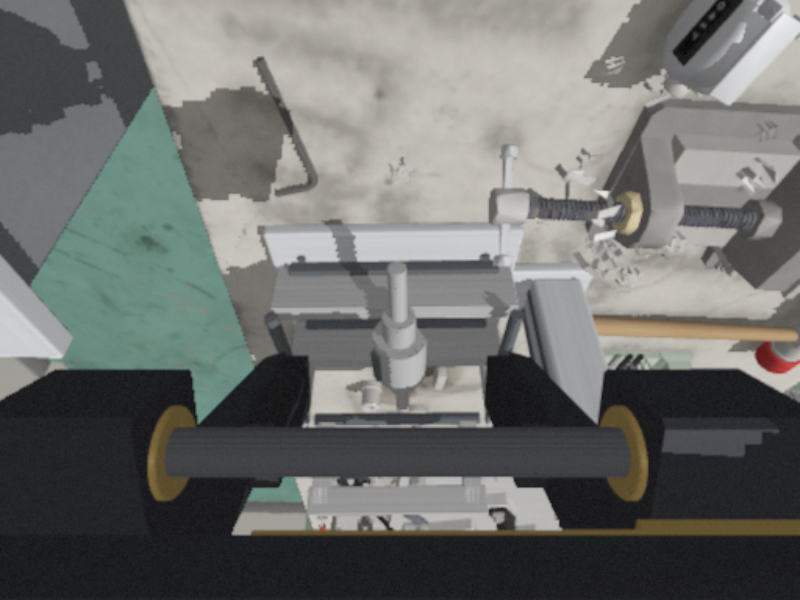

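The wrist picture shows the stub end at (398, 275), the drum at (400, 355), and the vice screw clear to the right. The key is not obvious, so I unroll the drum surface from all three clouds.

```bash
sed -i 's/radians(4.0)/radians(4.7)/' h.py; python3 - <<'E'
from h import *
big=[]
for n in ("scene0","side0","w1"):
    d=np.load(f"pics/{n}.npz"); q=tojig(d["P"].reshape(-1,3)); g=d["img"].reshape(-1,3).mean(1)
    # axis x from treads/stub tops
    m=(abs(q[:,0])<.03)&(abs(q[:,1])<.022)&(q[:,2]>.05)&(q[:,2]<.1)
    a=q[m];ga=g[m]
    from scipy.optimize import least_squares
    st=(abs(q[:,0])<.03)&(q[:,1]>.055)&(q[:,1]<.095)&(q[:,2]>.06)&(q[:,2]<.08)
    x0=least_squares(lambda p:np.hypot(q[st,0]-p[0]-p[1]*q[st,1],q[st,2]-p[2])-.006,[.003,0,.067],loss='soft_l1',f_scale=.001).x
    xd=least_squares(lambda p:np.hypot(a[:,0]-p[0],a[:,2]-p[1])-.020,[.003,.067],loss='soft_l1',f_scale=.001).x
    print(n,"stub fit",x0.round(4),st.sum(),"drum fit",xd.round(4),len(a))
    th=np.degrees(np.arctan2(a[:,0]-xd[0],a[:,2]-.067)); r=np.hypot(a[:,0]-xd[0],a[:,2]-.067)
    for t in range(-100,110,10):
        k=(th>=t)&(th<t+10)
        if k.sum()>3: print(t,k.sum(),(np.percentile(r[k],[20,50,80])*1000).round(1),ga[k].mean().round())
d=np.load("pics/w1.npz")["img"];e=np.load("pics/side0.npz")["img"]
cv2.imwrite("pics/c1.png",np.hstack([cv2.resize(d[180:270,220:290],(400,514),interpolation=cv2.INTER_CUBIC),cv2.resize(e[200:270,230:284],(400,514),interpolation=cv2.INTER_CUBIC)]))
E
```

```text
scene0 stub fit [ 0.0038 -0.004   0.0668] 60 drum fit [0.0035 0.0667] 245
-100 6 [18.7 18.9 19. ] 55.0
-90 6 [18.9 19.2 19.4] 57.0
-80 4 [19.1 19.6 20. ] 62.0
-70 14 [20.1 22.6 23. ] 53.0
-60 26 [20.3 22.  22.8] 44.0
-50 27 [19.  20.2 21.9] 54.0
-40 22 [17.9 18.9 20.5] 68.0
-30 20 [18.1 19.  19.7] 81.0
-20 22 [19.2 19.9 21. ] 111.0
-10 18 [18.3 19.2 20. ] 132.0
0 20 [18.3 19.2 20.1] 143.0
10 18 [18.6 20.  20.5] 148.0
20 15 [19.4 20.2 20.7] 148.0
30 10 [19.4 20.  20.5] 146.0
40 9 [19.9 20.1 20.8] 132.0
50 5 [20.1 20.4 20.8] 119.0
side0 stub fit [ 0.0069 -0.0212  0.0673] 84 drum fit [0.0057 0.0671] 306
-90 5 [15.  17.6 18.1] 120.0
-80 8 [15.  17.4 19.6] 114.0
-70 19 [18.2 23.  23.4] 95.0
-60 19 [19.7 22.7 23.3] 72.0
-50 27 [19.7 20.4 22.5] 66.0
-40 18 [18.4 19.7 20.5] 90.0
-30 24 [19.5 20.  20.5] 100.0
-20 22 [19.1 20.  20.7] 140.0
-10 23 [19.3 19.9 20.3] 156.0
0 21 [19.2 20.4 20.8] 169.0
10 22 [19.3 20.  20.6] 172.0
20 21 [19.6 20.2 20.7] 180.0
30 18 [17.7 20.1 20.5] 173.0
40 17 [19.5 20.1 20.4] 175.0
50 14 [19.7 20.3 20.8] 172.0
60 9 [20.2 20.5 20.7] 161.0
w1 stub fit [ 0.0063 -0.01    0.0656] 300 drum fit [0.0062 0.0655] 902
-100 11 [14.8 16.9 18.2] 129.0
-90 15 [13.5 16.9 18.3] 132.0
-80 18 [14.5 17.5 19.5] 122.0
-70 42 [18.3 22.1 22.7] 82.0
-60 84 [18.8 20.7 22.3] 76.0
-50 49 [17.5 18.8 19.1] 104.0
-40 52 [16.3 18.7 19.1] 111.0
-30 56 [18.2 18.6 19. ] 132.0
-20 64 [17.4 18.5 18.8] 160.0
-10 61 [18.2 18.7 19. ] 167.0
0 58 [17.7 18.5 18.8] 171.0
10 65 [18.2 18.8 19.1] 177.0
20 67 [18.  18.8 19.1] 178.0
30 50 [18.5 19.  19.3] 179.0
40 51 [17.4 19.1 19.4] 172.0
50 45 [18.5 19.3 19.6] 171.0
60 31 [15.8 19.5 19.8] 158.0
70 25 [16.9 19.6 19.9] 144.0
80 10 [13.8 15.8 17.7] 132.0
90 6 [15.2 15.9 16.6] 129.0
100 4 [14.2 15.1 15.6] 128.0
```

View pics/c1.png

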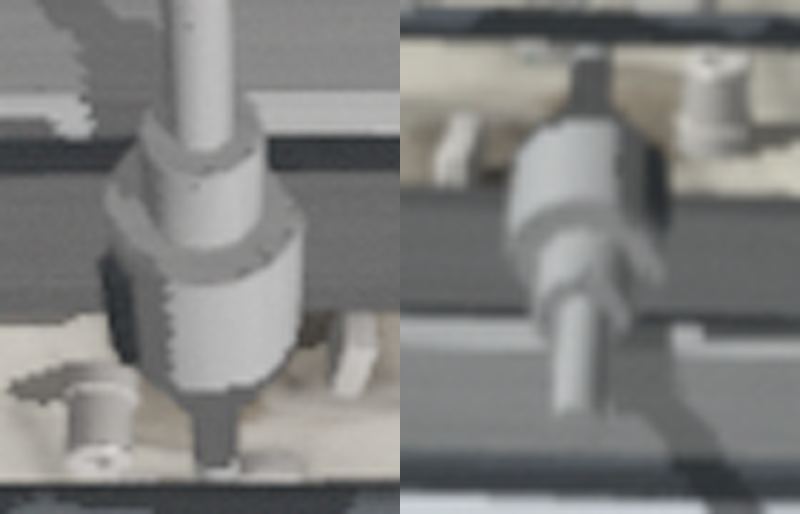

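The key shows as the dark strip on the drum's -x side, at (118, 310) in the left crop, about 60° from the top. So the roller should roll about 25 mm towards -x. I refine the angle and plan the approach.

```bash
cat >> h.py <<'E'
from scipy.optimize import least_squares
def key(q,x,z,lo=-180,hi=180,rmin=.0215):
    a=q[(abs(q[:,0]-x)<.03)&(abs(q[:,1])<.021)&(q[:,2]>.04)&(q[:,2]<.1)]
    th=np.degrees(np.arctan2(a[:,0]-x,a[:,2]-z)); r=np.hypot(a[:,0]-x,a[:,2]-z)
    k=(r>rmin)&(r<.0245)&(th>lo)&(th<hi); return k.sum(),np.percentile(th[k],[10,50,90]).round(1),th[k].mean().round(1)
E
python3 - <<'E'
from h import *
for n,x,z in (("scene0",.0035,.0667),("side0",.0057,.0671),("w1",.0055,.0655)):
    q=tojig(np.load(f"pics/{n}.npz")["P"].reshape(-1,3)); print(n,key(q,x,z,-100,-20))
s=robot.state(); print(s["t"])
p=np.array([.0048,.08,.067]); z=np.array([0,-np.sin(np.radians(37.5)),-np.cos(np.radians(37.5))])
rows(toworld(p+.006*z),tool(37.5),s=s)
E
```

```text
scene0 (np.int64(34), array([-65.1, -57.2, -46.6]), np.float64(-55.2))
side0 (np.int64(29), array([-64.9, -54.6, -48. ]), np.float64(-56.2))
w1 (np.int64(61), array([-63. , -52.3, -47.6]), np.float64(-54.0))
2.3
n 3
[-0.0001, 0.0003, 0.0517, -0.19, -0.01, -0.2]
[-0.0001, 0.0001, 0.0517, -0.19, -0.01, -0.2]
[-0.0, -0.0001, 0.0517, -0.19, -0.01, -0.2]
```

Call:
carry_out --pt "0.05 0 0 0.05 -0.2 0 -0.2" --pt "0.045 0 0 0.05 -0.2 0 -0.2" --pt "0.04 0 0 0.04 -0.2 0 -0.2" --pt "0.022 0 0 0.015 0 0 0" --pt "0.022 0 0 0 0 0 0"

```text
t: 2.92
eef_pos: [0.4933, 0.0662, 0.0628]
orientation: [0.237, 0.641, 0.697, -0.217]
force: [0.6, -0.3, -0.1]
gripper_width: 0.26
gripper_force: 0.0
```

```bash
cat >> h.py <<'E'
def stubfit(q,x0):
    st=(abs(q[:,0]-x0)<.03)&(q[:,1]>.055)&(q[:,1]<.095)&(q[:,2]>.06)&(q[:,2]<.08)
    a=q[(abs(q[:,0]-x0)<.03)&(abs(q[:,1])<.022)&(q[:,2]>.05)&(q[:,2]<.1)]
    f=least_squares(lambda p:np.hypot(a[:,0]-p[0],a[:,2]-p[1])-.020,[x0,.067],loss='soft_l1',f_scale=.001).x
    return f.round(4),len(a)
E
python3 - <<'E'
from h import *
s=robot.state(); print(s["t"],tojig(s["eef_pos"]),s["gripper_width"]*.088,s["force"])
f=cam("wrist"); q=tojig(cloud(f).reshape(-1,3)); print(stubfit(q,.005)); cv2.imwrite("pics/w2.png",f["img"])
E
```

```text
2.925 [0.00467968 0.07756293 0.06277195] 0.02287969011365163 [ 0.58568483 -0.33519705 -0.11407015]
(array([0.0055, 0.0649]), 1419)
```

View pics/w2.png

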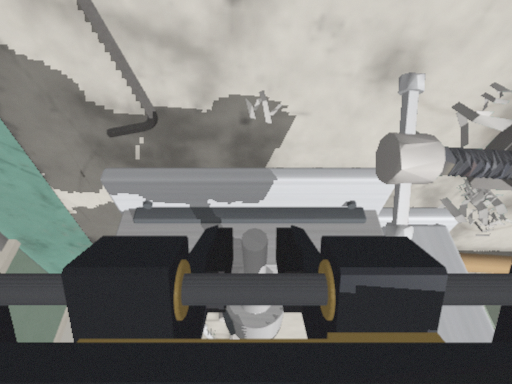

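The stub at (255, 250) lies between the fingers, so I push towards -x.

Call:
carry_out --pt "0.022 0 -0.007 0 0 0 0" --pt "0.022 0 -0.007 0 0 0 0" --pt "0.022 0 -0.007 0 0 0 0" --pt "0.022 0 -0.005 0 0 0 0" --pt "0.022 0 -0.003 0 0 0 0"

```text
t: 3.6
eef_pos: [0.4641, 0.0632, 0.0627]
orientation: [0.237, 0.641, 0.697, -0.217]
force: [1.1, -0.1, 0.6]
gripper_width: 0.248
gripper_force: 0.2
```

Call:
carry_out --pt "0.022 0 0 0 0 0 0" --pt "0.022 0 0.005 0 0 0 0"

```text
t: 3.85
eef_pos: [0.4696, 0.0635, 0.0626]
orientation: [0.237, 0.641, 0.697, -0.217]
force: [-0.2, -0.3, 0.8]
gripper_width: 0.25
gripper_force: 0.0
```

```bash
cat > look.py <<'E'
from h import *
import sys
x0=float(sys.argv[1])
s=robot.state(); print(s["t"],tojig(s["eef_pos"]),s["force"])
for n in ("side","wrist","scene"):
    f=cam(n); q=tojig(cloud(f).reshape(-1,3)); c,k=stubfit(q,x0); print(n,c,k)
    a=q[(abs(q[:,0]-c[0])<.03)&(abs(q[:,1])<.022)&(q[:,2]>.05)&(q[:,2]<.1)]
    th=np.degrees(np.arctan2(a[:,0]-c[0],a[:,2]-c[1])); r=np.hypot(a[:,0]-c[0],a[:,2]-c[1])
    print([(t,round(1000*float(np.percentile(r[(th>=t)&(th<t+12)],70)),1)) for t in range(-108,108,12) if ((th>=t)&(th<t+12)).sum()>4])
    # flat: points close to plane near the top
    t=q[(abs(q[:,0]-c[0])<.010)&(abs(q[:,1])<.021)&(q[:,2]>.074)&(q[:,2]<.092)]
    if len(t)>15:
        k=least_squares(lambda p:p[0]+p[1]*(t[:,0]-c[0])-t[:,2],[.082,0],loss='soft_l1',f_scale=.001).x
        print("top plane z",k[0].round(4),"tilt deg toward +x",-np.degrees(np.arctan(k[1])).round(1),len(t))
    cv2.imwrite(f"pics/{n}_{s['t']:.2f}.png",f["img"])
E
python3 look.py -.02
```

```text
3.85 [-0.01917638  0.07687381  0.06258498] [-0.16305438 -0.27952222  0.81171163]
side [-0.02   0.067] 0
[]
wrist [-0.0183  0.0617] 1317
[(-60, 21.6), (-48, 22.7), (-36, 22.7), (-24, 20.7), (-12, 19.5), (0, 19.2), (12, 19.8), (24, 21.6), (36, 22.8), (48, 22.1)]
top plane z 0.0806 tilt deg toward +x 2.4 621
scene [-0.0211  0.0636] 252
[(-96, 19.0), (-84, 19.5), (-72, 21.1), (-60, 21.1), (-48, 22.1), (-36, 21.8), (-24, 20.3), (-12, 19.4), (0, 18.9), (12, 19.4), (24, 21.0), (36, 22.7), (48, 22.5)]
top plane z 0.0818 tilt deg toward +x 3.8 112
```

The flat now faces up, tilted about 3° towards +x, which is well inside the tolerance. I retract, check the -y side for clutter and plan the crossing over the head.

Call:
carry_out --pt "0.03 0 0 0 0 0 0" --pt "0.035 0 0 -0.02 0 0 0" --pt "0.035 0 0 -0.05 0 0 0" --pt "0.035 0 0 -0.05 0 0 0" --pt "0 0 0 -0.04 0 0 0"

```text
t: 4.62
eef_pos: [0.4615, 0.1628, 0.1925]
orientation: [0.237, 0.641, 0.697, -0.216]
force: [0.6, -0.5, -0.3]
gripper_width: 0.306
gripper_force: 0.0
```

```bash
python3 look.py -.02; python3 - <<'E'
from h import *
q=tojig(np.concatenate([np.load(f"pics/{n}0.npz")["P"].reshape(-1,3) for n in ("scene","side")]))
for y0 in np.arange(-.28,-.06,.03):
    print(round(y0,2),[ (lambda s: round(float(np.percentile(s,98))*1000) if len(s)>5 else None)(q[(q[:,0]>=x)&(q[:,0]<x+.03)&(q[:,1]>=y0)&(q[:,1]<y0+.03)&(q[:,2]<.4),2]) for x in np.arange(-.15,.18,.03)])
s=robot.state()
W=[([-.03,.19,.40],10),([-.03,-.12,.40],-30),([-.03,-.16,.21],-30)]
for p,t in W:
    rows(toworld(p),tool(t),s=s)
    o=R.from_matrix(tool(t)).as_quat(); s=dict(eef_pos=toworld(p),orientation=[o[3],*o[:3]])
E
```

```text
4.625 [-0.01913592  0.17649835  0.19253046] [ 0.64793529 -0.45794253 -0.3405871 ]
side [-0.0186  0.0638] 302
[(-96, 18.1), (-84, 17.6), (-72, 20.9), (-60, 21.5), (-48, 22.4), (-36, 22.3), (-24, 20.2), (-12, 19.4), (0, 18.7), (12, 19.4), (24, 21.0), (36, 22.5), (48, 22.0), (60, 20.6), (96, 15.7)]
top plane z 0.0821 tilt deg toward +x 3.0 126
wrist [-0.0185  0.0621] 838
[(-108, 17.2), (-96, 17.9), (-84, 18.8), (-72, 20.3), (-60, 21.5), (-48, 22.4), (-36, 22.4), (-24, 20.2), (-12, 19.1), (0, 18.8), (12, 19.5), (24, 21.3), (36, 22.8), (48, 22.2), (60, 21.2), (72, 19.0), (84, 17.1), (96, 16.7)]
top plane z 0.0806 tilt deg toward +x 2.7 323
scene [-0.0212  0.0634] 253
[(-96, 18.8), (-84, 19.5), (-72, 20.0), (-60, 21.3), (-48, 22.7), (-36, 21.8), (-24, 19.8), (-12, 19.3), (0, 18.8), (12, 19.5), (24, 21.5), (36, 22.8)]
top plane z 0.0816 tilt deg toward +x 2.4 114
-0.28 [2, 2, 2, 20, 83, 98, 87, 86, 304, 310, 310]
-0.25 [2, 2, 2, 2, 3, 98, 87, 96, 97, 86, 86]
-0.22 [3, 2, 2, 7, 3, 3, 3, 2, 2, 1, 90]
-0.19 [2, 2, 2, 30, 31, 2, 2, 2, 2, 2, 83]
-0.16 [2, 2, 2, 1, 2, 2, 22, 2, 2, 2, 83]
-0.13 [2, 2, 2, 2, 2, 69, 20, 2, 1, 1, 89]
-0.1 [2, 66, 162, 163, 163, 163, 163, 159, 90, 2, 2]
-0.07 [2, 13, 72, 56, 76, 79, 56, 72, 69, 2, 18]
n 4
[-0.0288, -0.0027, -0.0434, 0.11, 6.83, 0.02]
[-0.0235, -0.0027, -0.0465, 0.11, 6.83, 0.02]
[-0.0178, -0.0028, -0.049, 0.11, 6.83, 0.02]
[-0.0118, -0.0029, -0.0507, 0.11, 6.83, 0.02]
n 6
[-0.0509, -0.0, 0.009, -0.0, 6.67, 0.0]
[-0.0516, -0.0, 0.003, -0.0, 6.67, 0.0]
[-0.0516, -0.0, -0.003, -0.0, 6.67, 0.0]
[-0.0509, -0.0, -0.009, -0.0, 6.67, 0.0]
[-0.0495, -0.0, -0.0148, -0.0, 6.67, 0.0]
[-0.0474, 0.0, -0.0205, -0.0, 6.67, 0.0]
n 4
[-0.0324, -0.0, 0.0361, -0.0, -0.0, -0.0]
[-0.0324, -0.0, 0.0361, -0.0, -0.0, -0.0]
[-0.0324, -0.0, 0.0361, -0.0, -0.0, -0.0]
[-0.0324, -0.0, 0.0361, -0.0, -0.0, -0.0]
```

Call:
carry_out --pt "0 -0.029 -0.006 -0.0435 0 6.8 0" --pt "0 -0.0235 -0.006 -0.0465 0 6.8 0" --pt "0 -0.018 -0.006 -0.049 0 6.8 0" --pt "0 -0.012 -0.006 -0.0505 0 6.8 0" --pt "0 0 -0.006 0 0 0 0"

```text
t: 5.4
eef_pos: [0.4313, 0.1708, 0.4025]
orientation: [0.068, 0.676, 0.732, -0.056]
force: [0.5, -0.0, -0.3]
gripper_width: 0.008
gripper_force: 0.0
```

Call:
carry_out --pt "0 -0.051 0 0.009 0 6.7 0" --pt "0 -0.0515 0 0.003 0 6.7 0" --pt "0 -0.0515 0 -0.003 0 6.7 0" --pt "0 -0.051 0 -0.009 0 6.7 0" --pt "0 -0.0495 0 -0.015 0 6.7 0"

```text
t: 6.02
eef_pos: [0.4503, -0.0871, 0.3968]
orientation: [-0.15, 0.663, 0.72, 0.138]
force: [1.4, 1.2, 0.3]
gripper_width: 0.003
gripper_force: 0.0
```

Call:
carry_out --pt "0 -0.0475 0 -0.0205 0 6.7 0" --pt "0 -0.0325 0 0.036 0 0 0" --pt "0 -0.0325 0 0.036 0 0 0" --pt "0 -0.0325 0 0.036 0 0 0" --pt "0 0 0 0 0 0 0"

```text
t: 6.65
eef_pos: [0.4551, -0.1659, 0.2508]
orientation: [-0.196, 0.655, 0.709, 0.174]
force: [-0.6, 0.5, 1.4]
gripper_width: 0.003
gripper_force: 0.0
```

```bash
python3 - <<'E'
from h import *
s=robot.state(); print(s["t"],tojig(s["eef_pos"]),(J.T@Rq(s["orientation"])).round(2).tolist(),s["qpos"].round(2),s["force"])
rows(toworld([-.05,-.14,.15]),tool(-30))
f=cam("scene"); q=tojig(cloud(f).reshape(-1,3)); b=q[(q[:,2]>.135)&(q[:,2]<.175)&(q[:,1]<-.06)&(q[:,1]>-.125)&(q[:,0]>.0)&(q[:,0]<.07)]
print(len(b),b.min(0),b.max(0)); cv2.imwrite("pics/s3.png",f["img"][100:330,130:430])
E
```

```text
6.65 [-0.05243677 -0.15062492  0.25084557] [[0.0, 1.0, -0.01], [0.86, 0.0, 0.51], [0.51, -0.01, -0.86]] [-0.66  0.11  1.86  0.38  1.55 -0.82] [-0.59262192  0.48517386  1.35080149]
n 2
[-0.0209, 0.0017, 0.0462, -0.25, -0.19, -0.12]
[-0.0208, 0.0015, 0.0462, -0.25, -0.19, -0.12]Traceback (most recent call last):
  File "<stdin>", line 5, in <module>
    return umr_minimum(a, axis, None, out, keepdims, initial, where)
ValueError: zero-size array to reduction operation minimum which has no identity
```

Call:
carry_out --pt "0 -0.022 0.0015 0.045 0 0 0" --pt "0 -0.022 0.0015 0.045 0 0 0" --pt "0 0 0 0 0 0 0"

```text
t: 7.08
eef_pos: [0.4596, -0.159, 0.1555]
orientation: [-0.192, 0.654, 0.711, 0.175]
force: [-0.8, 0.6, 0.4]
gripper_width: 0.002
gripper_force: 0.0
```

```bash
python3 - <<'E'
from h import *
s=robot.state(); print(s["t"],tojig(s["eef_pos"]),s["force"])
for n in ("side","wrist"):
    f=cam(n); q=tojig(cloud(f).reshape(-1,3)); b=q[(q[:,2]>.135)&(q[:,2]<.175)&(q[:,1]<-.06)&(q[:,1]>-.125)&(q[:,0]>-.02)&(q[:,0]<.07)]
    if len(b):print(n,len(b),b.min(0),b.max(0),np.median(b,0))
cv2.imwrite("pics/w3.png",f["img"])
rows(toworld([-.05,-.105,.15]),tool(-30),n=3)
E
```

```text
7.075 [-0.04736763 -0.14405802  0.15552189] [-0.75706388  0.63373076  0.3772272 ]
side 249 [-0.01870385 -0.09205555  0.13539055] [ 0.0699696  -0.08316507  0.15345388] [ 0.03174687 -0.0872065   0.14722939]
wrist 3156 [-0.0199823  -0.09656915  0.13553276] [ 0.06999397 -0.08994704  0.164533  ] [ 0.02564638 -0.09418508  0.16136743]
n 3
[0.0104, -0.0017, 0.0095, 0.03, 0.04, 0.06]
[0.0104, -0.0017, 0.0095, 0.03, 0.04, 0.06]
[0.0104, -0.0017, 0.0095, 0.03, 0.04, 0.06]
```

View pics/w3.png

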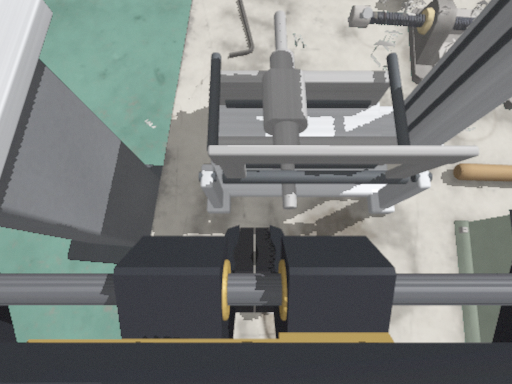

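The bar is at row 155, with the closed fingers behind it at about (255, 235). I push slowly towards +y.

Call:
carry_out --pt "0 0.0105 0 0.0095 0 0 0" --pt "0 0.0105 0 0.0095 0 0 0" --pt "0 0.0105 0 0.0095 0 0 0" --pt "0 0.006 0 0.0035 0 0 0" --pt "0 0.006 0 0.0035 0 0 0"

```text
t: 7.8
eef_pos: [0.4566, -0.1052, 0.1479]
orientation: [-0.189, 0.654, 0.711, 0.175]
force: [0.1, -1.0, 1.5]
gripper_width: 0.0
gripper_force: 0.6
```

Call:
carry_out --pt "0 0.006 0 0.0035 0 0 0" --pt "0 0.006 0 0.0035 0 0 0" --pt "0 0.005 0 0.003 0 0 0" --pt "0 0 0 0 0 0 0"

```text
t: 8.3
eef_pos: [0.4547, -0.0853, 0.1474]
orientation: [-0.19, 0.654, 0.711, 0.175]
force: [-0.2, 0.2, 0.3]
gripper_width: 0.002
gripper_force: 0.0
```

```bash
cat > flap.py <<'E'
from h import *
s=robot.state(); print(s["t"],tojig(s["eef_pos"]),s["force"])
for n in ("side","wrist"):
    f=cam(n); q=tojig(cloud(f).reshape(-1,3)); b=q[(q[:,2]>.078)&(q[:,2]<.175)&(q[:,1]<.01)&(q[:,1]>-.125)&(q[:,0]>.02)&(q[:,0]<.058)]
    b=b[np.hypot(b[:,1]+.08,b[:,2]-.086)>.05]
    if len(b):print(n,len(b),np.percentile(np.arctan2(b[:,2]-.086,b[:,1]+.08),[20,50,80]).round(3))
E
python3 flap.py
```

```text
8.3 [-0.04622238 -0.07028311  0.14742363] [-0.17078143  0.21007763  0.2602563 ]
side 173 [1.072 1.085 1.103]
wrist 2372 [1.141 1.159 1.168]
```

The flap is past upright and falling. I back off and wait.

Call:
carry_out --pt "0 -0.03 0 -0.04 0 0 0" --pt "0 -0.03 0 -0.04 0 0 0" --pt "0 -0.01 0 -0.03 0 0 0" --pt "0 0 0 0 0 0 0" --pt "0 0 0 0 0 0 0"

```text
t: 9.02
eef_pos: [0.464, -0.2002, 0.2071]
orientation: [-0.19, 0.654, 0.711, 0.175]
force: [-0.1, 0.4, 0.5]
gripper_width: 0.004
gripper_force: 0.0
```

Call:
carry_out --pt "0 0 0 0 0 0 0" --pt "0 0 0 0 0 0 0" --pt "0 0 0 0 0 0 0" --pt "0 0 0 0 0 0 0" --pt "0 0 0 0 0 0 0"

```text
t: 9.65
eef_pos: [0.4646, -0.2011, 0.208]
orientation: [-0.189, 0.654, 0.711, 0.175]
force: [0.3, -0.1, -0.4]
gripper_width: -0.0
gripper_force: 0.0
```

Call:
carry_out --pt "0 0 0 0 0 0 0" --pt "0 0 0 0 0 0 0" --pt "0 0 0 0 0 0 0" --pt "0 0 0 0 0 0 0" --pt "0 0 0 0 0 0 0"

```text
t: 10.28
eef_pos: [0.4645, -0.2011, 0.2079]
orientation: [-0.189, 0.654, 0.711, 0.175]
force: [0.7, -0.5, -0.1]
gripper_width: 0.005
gripper_force: 0.0
```

Call:
carry_out --pt "0 0 0 0 0 0 0" --pt "0 0 0 0 0 0 0" --pt "0 0 0 0 0 0 0" --pt "0 0 0 0 0 0 0" --pt "0 0 0 0 0 0 0"

```text
t: 10.9
eef_pos: [0.4645, -0.2011, 0.2079]
orientation: [-0.189, 0.654, 0.711, 0.175]
force: [0.1, 0.2, 0.9]
gripper_width: 0.007
gripper_force: 0.0
```

```bash
python3 flap.py; python3 - <<'E'
from h import *
f=cam("wrist");g=cam("side"); cv2.imwrite("pics/w5.png",np.hstack([cv2.resize(f["img"],(400,300)),cv2.resize(g["img"][170:290,190:350],(400,300))]))
E
```

```text
10.9 [-0.04589069 -0.18647504  0.20793681] [0.05840507 0.18006174 0.91334613]
side 136 [0.066 0.096 0.108]
wrist 773 [0.042 0.053 0.062]
```

View pics/w5.png

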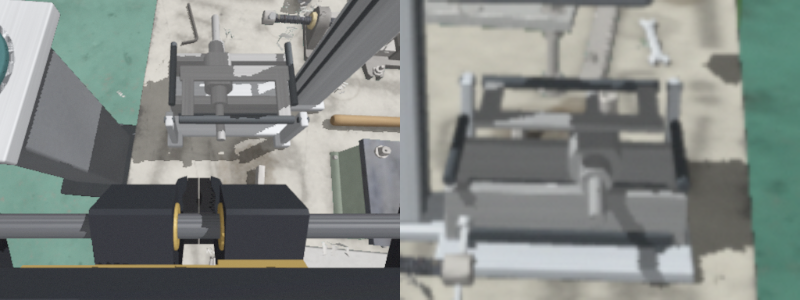

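The flap lies across the drum on the flat. I check that it has stopped moving and that the flat is still up, using the uncovered part of the drum.

Call:
carry_out --pt "0 -0.02 0 -0.03 0 0 0" --pt "0 0 0 0 0 0 0" --pt "0 0 0 0 0 0 0" --pt "0 0 0 0 0 0 0" --pt "0 0 0 0 0 0 0"

```text
t: 11.72
eef_pos: [0.4669, -0.2325, 0.2236]
orientation: [-0.19, 0.654, 0.711, 0.175]
force: [0.1, -0.1, -0.5]
gripper_width: -0.0
gripper_force: 0.0
```

```bash
python3 flap.py; python3 - <<'E'
from h import *
for n in ("side","wrist","scene"):
    f=cam(n); q=tojig(cloud(f).reshape(-1,3))
    t=q[(abs(q[:,0]+.0195)<.010)&(q[:,1]>.003)&(q[:,1]<.021)&(q[:,2]>.074)&(q[:,2]<.092)]
    a=q[(abs(q[:,0]+.0195)<.02)&(q[:,1]>.055)&(q[:,1]<.095)&(q[:,2]>.064)&(q[:,2]<.08)]
    b=q[(q[:,0]>-.06)&(q[:,0]<.06)&(abs(q[:,0]+.0195)>.024)&(q[:,1]>-.02)&(q[:,1]<-.006)&(q[:,2]>.075)&(q[:,2]<.1)]
    print(n,"bar top z",len(b),np.median(b[:,2]).round(4) if len(b) else None,"stub",len(a),a.mean(0).round(4) if len(a) else None)
    if len(t)>15:
        k=least_squares(lambda p:p[0]+p[1]*(t[:,0]+.0195)-t[:,2],[.082,0],loss='soft_l1',f_scale=.001).x
        print(" flat z",k[0].round(4),"tilt",-np.degrees(np.arctan(k[1])).round(1),len(t))
E
```

```text
11.725 [-0.04607781 -0.21797655  0.22358481] [ 0.12683019 -0.13567906 -0.51117708]
side 141 [0.014 0.036 0.051]
wrist 648 [0.011 0.023 0.032]
side bar top z 129 0.0889 stub 86 [-0.0198  0.0763  0.0714]
 flat z 0.0819 tilt 4.0 60
wrist bar top z 701 0.0876 stub 241 [-0.02    0.0749  0.0706]
 flat z 0.0811 tilt 3.2 225
scene bar top z 131 0.088 stub 61 [-0.0236  0.0746  0.0708]
 flat z 0.0813 tilt 3.8 47
```

Call:
carry_out --pt "0 0 0 0 0 0 0" --pt "0 0 0 0 0 0 0" --pt "0 0 0 0 0 0 0" --pt "0 0 0 0 0 0 0" --pt "0 0 0 0 0 0 0"

```text
t: 12.6
eef_pos: [0.4672, -0.2333, 0.224]
orientation: [-0.189, 0.654, 0.711, 0.175]
force: [0.3, -0.2, 0.6]
gripper_width: 0.001
gripper_force: 0.0
```

Call:
carry_out --pt "0 0 0 0 0 0 0" --pt "0 0 0 0 0 0 0" --pt "0 0 0 0 0 0 0" --pt "0 0 0 0 0 0 0" --pt "0 0 0 0 0 0 0"

```text
t: 13.22
eef_pos: [0.4672, -0.2333, 0.224]
orientation: [-0.189, 0.654, 0.711, 0.175]
force: [-0.3, -0.0, -0.0]
gripper_width: 0.001
gripper_force: 0.0
```

```bash
python3 flap.py; python3 -c "
from h import *
print(robot.finish_job())"
```

```text
13.225 [-0.04585099 -0.21877751  0.22400892] [-0.32759633 -0.0215422  -0.0316749 ]
side 140 [0.015 0.039 0.048]
wrist 675 [0.01  0.023 0.033]
the job is handed in; nothing more can be done
None
```

I rolled the roller about 25 mm towards the robot until its flat faced up, measured at 3 to 4° off vertical, then tipped the flap over so it rests about level on it; the arm is clear and the job was handed in at 13.2 s (no verdict was returned).

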